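# Swap the stone in the polishing clip

### The arm

A 6-joint arm with a two-finger parallel gripper is mounted at the origin on the work surface. World frame = base frame: x ahead of the robot, y to its left, z up, the work surface at z = 0. Lengths are in mm, angles in rad, forces in N, time in s.
With the tool pointing down it reaches from about 350 to 775 mm from the base axis. Payload 7.3 kg.
Tool frame: the origin (TCP) lies at the centre of the arm's flange, where the gripper is bolted on; the fingertips stand 178 mm ahead of it and the grasp point (between the pads) lies 159 mm ahead of it; z points along the fingers, y is the line along which they close (so a half turn about z gives the same grasp; the last joint's range is limited). The gripper opens to 92 mm and grips with 3 to 60 N. Pads are 19 mm wide; open, the fingers measure 130 mm over their backs; the gripper's body (75 mm by 190 mm) begins 47 mm behind the grasp point.
Start: joints at [-1.294, 0.342, 1.524, -0, 1.275, -0.146], TCP at [215.435, -478.765, 404.741] pointing down, gripper open.
Joint ranges: [-2.53, 2.53], [-0.77, 2.02], [0.04, 2.7], [-1, 4.14], [0.28, 2.66], [-3.11, 3.11]. Speed limits (rad/s): [2.57, 2.57, 3.14, 3.14, 3.14, 3.14].

### API

Orientations are given as [roll, pitch, yaw] about the fixed x, y, z axes, in that order (R = Rz(yaw) Ry(pitch) Rx(roll)).
In Python, from plant import * gives the robot as it stands. The module is installed in compiled form; this text tells all that it offers.
- The arm moves only by the shell command python3 -m inch 'ROWS'. ROWS is JSON, a list of rows, each a list of 5 numbers: the shift along the tool's x, y, z in m, then the turn about the tool's z in rad, then the opening, from 0 (shut) to 1 (fully open). In form: [[tx, ty, tz, spin, claw], ...]. A call has 1 to 8 rows; each row is the pose to reach, as a shift and turn from the pose commanded when the call began, along the tool's axes at that moment; what a row does not reach only later rows make up. A row lasts 1/12 s, in which the tool goes at most 41.7 mm and 7.16 degrees, less where a joint would pass 70% of its speed; a pose out of reach is approached as far as the arm can. A call with a gripper value outside its range is refused whole. The fingers move at their own pace and stop on an object; the grip force is fixed at half the most. Time passes only in rows, so rows that repeat a pose let the fingers close. It gives the time, the measured TCP pose, the force, the opening and the grip force at its end, in the units of the state.
- get_obs(): the state, without advancing time (a new reading comes with each control period).
- capture(name): name is "scene" or "side" or "wrist"; returns a dict with "color" (480x640x3 uint8, red, green, blue), "intrinsics" (3x3 intrinsics, pixels), "pose" (4x4, takes a point from camera to world coordinates). Camera axes: x right, y down, z forward; pixel columns grow to the right and rows downward; lengths in mm; the calibration is good to about 2 mm. A picture is of the moment at which its call begins. There is no depth.
- close_job(): hands the job in; it is judged then, once.
Trained networks look in a picture, given as the dict that the camera call returned (one of the last four; its "shot" number tells which), for a name from the list of things; names that differ only in an ending like _2 or _b are one class to them, and where a whole thing is asked for, a point or a joint stands for the part that bears it (a point fixed in the world has none). Each returns a list of dicts, best first, with "conf" (0 to 1); they miss things now and then, are a little off and sometimes report something else, mostly with a low value. They report only what shows in the picture. A call takes as long as a camera call. They do not tell look-alikes from the thing itself.
- look_for(picture, target): "rect" ([centre column, centre row, width, height] in pixels, round what is visible of it).
- trace(picture, target): "pixels" (480x640 bool, what is visible of it) and "rect" ([centre column, centre row, width, height] in pixels, round what is visible of it).
- tip_of(picture, target): "centre" ([column, row] in pixels: a listed point, or the origin of a listed thing).
The state is a dict: "time": time; "joint_positions": joint angles; "dq": joint speeds; "tau": joint torques, N m; "tool_pos": TCP position; "tcp_rot": TCP orientation; "contact_force": force on the tool from outside, world axes, zero at the start; "moment": the same for the moment, N m; "grip_width": finger opening in mm; "finger_force": force on a finger pad.
Only numpy, scipy, OpenCV 4.12 (cv2) and the standard library are available. Lean on these libraries where they do the work, as an engineer would, in place of code of your own. Each camera call takes 0.05 s, during which the arm holds its last target. There are 200 camera calls.

### The job

Draw the finished white stone gently out of the spring clip on the brass arm and lay it flat, without dropping it, in the celadon dish. Then take the next white stone off the grey rubber puck, push it flat between the clip's jaws until it is fully home against the stop, and let go so that the clip alone holds it. Shell chips easily: never grip a stone with more than about 10 N, do not let either white stone fall to the bench, and leave the other things where they are.

Things in the scene. Friction and masses are not known exactly. Their poses are not given: they have to be found in the camera images.
- finished_stone: white biconvex baduk stone, 22 across, 11 thick, rim an upright band 3.6 high, about 11 g, chips if gripped with over 10 N (10 N on each side); starts pinched flat in the clip. Origin at its centre, z through its thickness
- next_stone: white stone of the same shape and size; starts lying flat in the middle of the rubber puck's top. Origin at its centre, z through its thickness
- clip_stand: fixed stand: steel foot 80 x 70 x 14, brass post 24 across and 104 high on the origin axis, and from it a brass arm 10 wide running 85 towards -x of this frame, ending in the spring clip. Origin under the post, on the bench; z up. The clip's mouth opens towards -x of this frame
- clip_home (a point): centre of a stone fully home in the clip: 80 towards -x of clip_stand, 85.5 above the bench. Axes as clip_stand: stones go in along +x, come out along -x. Both jaws are only 8 wide (in y): the stone's two y sides stay free for fingers. A stop meets the stone's rim 11 towards +x of this point
- clip_mouth (a point): middle of the lower jaw's front edge: 5 towards -x of clip_home, 5.5 below it, level with the jaw's flat top. From here a lip slopes down for another 8 towards -x. The upper jaw's upturned lip ends 10 towards -x of this point; nothing of the jaw rises more than 25 above it
- clip_jaw (a joint): upper jaw of the clip (rad), hinged 30 towards +x of and 8 above clip_home, sprung shut. 0: parallel to the lower jaw, 11 gap, as when holding a stone; -0.13: empty, gap about 7; positive: further open. The stone's tapering edge forces it open; it presses with about 1.2 N, and a stone slides in or out with a few newtons
- dish: round shallow celadon dish, loose, 132 across the rim, 16 high, flat inside floor about 106 across and 5 above its underside. Origin centre of underside, z up
- dish_floor (a point): middle of the dish's inside floor; a stone lying there has its centre 5.5 above
- puck: grey rubber puck stuck to the bench, 60 across, 20 high, flat top. Origin centre of underside
- polish_tin: plain metal tin stuck to the bench, 66 across, 50 high; bystander, an obstacle (sizes in mm, origin centre of underside)
- chuck_key: T-shaped lathe chuck key of blued steel lying flat, shaft 100 along its x, cross bar 70 along y, 15 high; bystander (sizes in mm, origin centre of underside)
- calliper: steel calliper with black slide lying flat, 130 long along its x, jaws 46 long, 8 high; bystander (sizes in mm, origin centre of underside)
- compound_jar: amber glass jar with steel lid, 56 across, 62 high; bystander (sizes in mm, origin centre of underside)
- slate_stone: black slate stone lying on the bench, 22 across, 11 thick; bystander (sizes in mm, origin its centre)
There are look-alikes about, which are no part of the job. Of the things that look like the dish, the larger one is meant. What is shaped like the clip_stand but purple is not meant.

How it is judged (in metres and radians):
On the way, in this order (a step that is already met when the one before it is completed fails the run):
1. the finished stone is drawn out of the clip in the fingers (distance between finished_stone and clip_home above 0.04 m and contact force between the fingers and finished_stone above 0.2 N), for 0.1 s.
2. it is lowered to within 5 mm of the dish's floor while still in the fingers (horizontal distance between finished_stone and dish_floor below 0.042 m and z of finished_stone in the frame of dish_floor below 0.0105 m and contact force between the fingers and finished_stone above 0.2 N), for 0.04 s.
3. the finished stone lies in the dish, let go, and the next stone is lifted off the puck in the fingers (horizontal distance between finished_stone and dish_floor below 0.042 m and z of finished_stone in the frame of dish_floor below 0.009 m and angle between finished_stone's own z axis and vertical below 0.3 rad and z of next_stone in the frame of puck above 0.035 m and contact force between the fingers and next_stone above 0.2 N), for 0.1 s.
4. the next stone is home between the jaws (x of next_stone in the frame of clip_home between -0.004 and 0.004 m and y of next_stone in the frame of clip_home between -0.004 and 0.004 m and z of next_stone in the frame of clip_home between -0.003 and 0.003 m and value of joint clip_jaw above -0.06 rad), for 0.2 s.
At the end, for the whole second after the job is handed in: The finished stone lies at rest and flat (tilt under 0.3 rad) on the dish's floor, centre within 42 mm of the dish's middle; the next stone is held by the clip alone, its centre within 4 mm of the home point along x and y and 3 mm in height, the jaw held open by it (joint above -0.06); both let go (all of step 4 and horizontal distance between finished_stone and dish_floor below 0.042 m and z of finished_stone in the frame of dish_floor below 0.009 m and angle between finished_stone's own z axis and vertical below 0.3 rad and linear speed of each of finished_stone, next_stone below 0.02 m/s and contact force between the fingers and finished_stone below 0.05 N and contact force between the fingers and next_stone below 0.05 N); the robot touches nothing.
It fails at once if a white stone is gripped too hard: the forces of the two fingers on it, added, pass 21 N (a grip of 10 N counts as 20) (contact force between the fingers and finished_stone above 21 N or contact force between the fingers and next_stone above 21 N).
It fails at once if a white stone falls to the bench (height (world z) of any of finished_stone, next_stone below 0.008 m).
It fails at once if a bystander is moved more than 30 mm (distance of any of chuck_key, calliper, compound_jar, slate_stone from where it was at the start of the episode above 0.03 m).
It also fails if it takes over 67 s, if anything falls off the work surface, if the arm or the gripper's body presses on something with over 40 N, if the wrist force passes 120 N, or if a joint passes its speed limit or range.

## Working session

There is one attempt and no reset: what is moved stays moved. The work goes in short steps, Python scripts to look and compute and a shell command to move; the robot and the scene stay as the last step left them, time stands still between calls to the robot, and variables do not carry over. Pictures are saved under pics/ and viewed, at most 10 in all, crops included, and the job is handed in when it is done.

```bash
mkdir -p pics
cat > h.py <<'E'
from plant import *
import numpy as np, cv2
from scipy.spatial.transform import Rotation as Ro
def ray(c,p):
    K=c["intrinsics"];P=np.array(c["pose"]);d=np.linalg.inv(K)@[p[0],p[1],1.];d=P[:3,:3]@d
    return P[:3,3],d/np.linalg.norm(d)
def tri(rs):
    A=sum(np.eye(3)-np.outer(d,d) for o,d in rs);b=sum((np.eye(3)-np.outer(d,d))@o for o,d in rs)
    x=np.linalg.solve(A,b);return x,max(np.linalg.norm(np.cross(x-o,d)) for o,d in rs)
def onz(c,p,z):
    o,d=ray(c,p);return o+d*(z-o[2])/d[2]
def proj(c,X):
    P=np.array(c["pose"]);q=c["intrinsics"]@(P[:3,:3].T@(np.array(X)-P[:3,3]));return q[:2]/q[2]
def save(c,n): cv2.imwrite("pics/"+n,c["color"][:,:,::-1])
E
python3 - <<'E'
from h import *
np.set_printoptions(precision=1,suppress=True)
o=get_obs();print(o)
for n in("scene","side","wrist"):
    c=capture(n);save(c,n+"0.png");print(n,c["pose"][:3,3])
    if n=="wrist": break
    for t in("finished_stone","next_stone","clip_stand","clip_home","clip_mouth","dish","dish_floor","puck","polish_tin","chuck_key","calliper","compound_jar","slate_stone"):
        print(t,[(np.round(r["centre"],1).tolist(),round(r["conf"],2)) for r in tip_of(c,t)])
a=[cv2.imread(f"pics/{n}0.png") for n in("scene","side")]
E
```

```text
{'time': 0.0, 'joint_positions': array([-1.3,  0.3,  1.5, -0. ,  1.3, -0.1]), 'dq': array([-0., -0., -0.,  0., -0.,  0.]), 'tau': array([ -0. , -43.1, -24.4,   0.1,   0.1,  -0. ]), 'tool_pos': array([ 215.4, -478.6,  404. ]), 'tcp_rot': array([-3.1, -0. ,  0.4]), 'contact_force': array([-0.5,  0.1,  1. ]), 'moment': array([-0., -0.,  0.]), 'finger_force': 0.0, 'grip_width': 92.1400391671016}
scene [1220.3 -414.6  675.3]
finished_stone [([349.4, 208.5], 0.57)]
next_stone [([423.5, 219.4], 0.49)]
clip_stand [([358.7, 257.2], 0.89), ([374.7, 194.2], 0.87), ([174.0, 318.1], 0.27)]
clip_home [([346.7, 209.2], 0.87), ([238.3, 273.9], 0.65), ([363.7, 156.9], 0.61)]
clip_mouth [([366.1, 157.6], 0.91), ([349.9, 209.2], 0.69), ([359.2, 259.2], 0.19)]
dish [([239.8, 273.0], 0.94), ([159.7, 286.7], 0.83), ([294.9, 247.9], 0.39)]
dish_floor [([162.2, 290.4], 0.75), ([240.8, 269.5], 0.58)]
puck [([422.2, 229.2], 0.86), ([240.7, 270.4], 0.46)]
polish_tin [([305.6, 316.4], 0.77), ([348.5, 210.4], 0.64)]
chuck_key [([363.5, 224.8], 0.76)]
calliper [([295.8, 246.6], 0.63)]
compound_jar [([438.0, 268.8], 0.6)]
slate_stone [([174.9, 320.3], 0.41)]
side [188.5 699.2 643.6]
finished_stone [([312.8, 270.1], 0.43)]
next_stone [([240.8, 345.1], 0.68)]
clip_stand [([287.2, 286.7], 0.83), ([348.3, 381.4], 0.73), ([310.9, 272.8], 0.52), ([367.3, 236.0], 0.23)]
clip_home [([312.4, 272.0], 0.94), ([390.8, 376.6], 0.62)]
clip_mouth [([310.0, 271.8], 0.83), ([392.7, 378.5], 0.66), ([348.7, 272.8], 0.26)]
dish [([364.2, 236.8], 0.61)]
dish_floor [([399.6, 207.9], 0.94), ([367.9, 238.7], 0.86), ([203.7, 318.3], 0.41)]
puck [([243.2, 353.1], 0.97)]
polish_tin [([282.0, 236.0], 0.9), ([201.4, 313.6], 0.73)]
chuck_key [([308.7, 327.3], 0.81), ([350.0, 273.4], 0.24)]
calliper [([349.0, 270.9], 0.86)]
compound_jar [([202.2, 312.1], 0.85)]
slate_stone [([363.5, 199.9], 0.52)]
wrist [ 285.9 -447.5  385.3]
```

View pics/scene0.png

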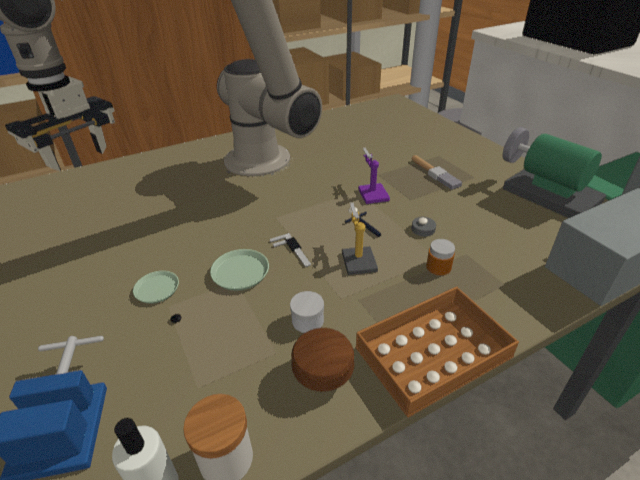

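View pics/side0.png

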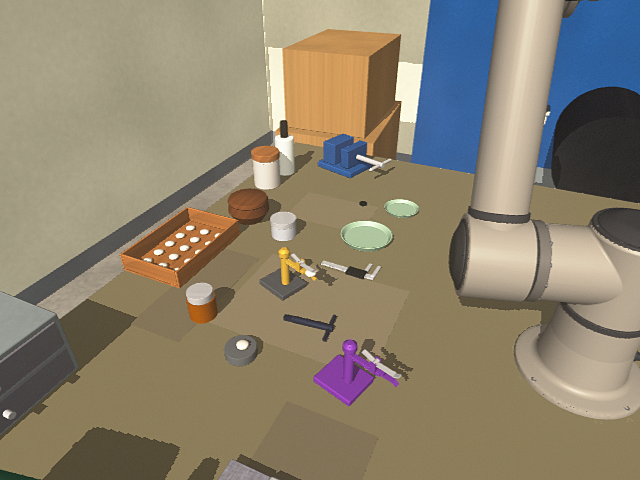

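Scene view: the brass clip stand is at (360,258) with its clip at about (353,210). The purple look-alike at (374,195) is rejected. There are two dishes, (240,271) large and (157,288) small. The large one is meant, seen at (366,236) in the side view. The puck with the stone is at (423,225) in scene and (241,348) in side.

Run:
```python
from h import *
np.set_printoptions(precision=1,suppress=True)
s=capture("scene");d=capture("side")
pairs={"home/finished":([(349,209)],[(312.5,271.5)]),"stand origin":([(358.7,257.2)],[(287.2,286.7)]),"dish":([(240,271)],[(366,236.5)]),"next":([(423.5,220.5)],[(241,345.1)]),"puck":([(422.2,229.2)],[(243.2,353.1)]),
"key":([(363.5,224.8)],[(308.7,327.3)]),"calliper":([(295.8,246.6)],[(349,270.9)]),"jar":([(438,268.8)],[(202.2,312.1)]),"tin":([(305.6,316.4)],[(282,236)])}
for k,(a,b) in pairs.items():
    x,e=tri([ray(s,a[0]),ray(d,b[0])]);print(k,x,"err",round(e,1),"reach",np.hypot(x[0],x[1]))
for n,c in(("s",s),("d",d)):
  for t in("finished_stone","next_stone","dish"):
    for r in trace(c,t)[:2]:
        m=r["pixels"];v,u=np.nonzero(m);print(n,t,round(r["conf"],2),u.mean(),v.mean(),len(u),np.round(r["rect"],1))
a=cv2.resize(s["color"][140:300,280:440],(400,400),interpolation=2);b=cv2.resize(d["color"][220:320,260:360],(400,400),interpolation=2)
cv2.imwrite("pics/crop1.png",np.hstack([a,b])[:,:,::-1])
```

```text
home/finished [500.8  43.1  86.4] err 2.9 reach 502.67798676867983
stand origin [576.1  21.8   3.6] err 0.5 reach 576.5168655315584
dish [ 486.2 -237.3    5.9] err 0.6 reach 541.0332858729877
next [560.3 224.9  25.1] err 1.0 reach 603.7483952198991
puck [561.7 221.9   0.1] err 0.2 reach 603.9198854436515
key [477.3 106.1   0.2] err 5.5 reach 488.98644428431317
calliper [472.2 -88.5   5.2] err 2.2 reach 480.4256278031041
jar [697.1 160.4  -0.8] err 1.9 reach 715.2845171696227
tin [ 681.9 -163.8    1. ] err 7.3 reach 701.2558713746689
s finished_stone 0.74 239.40337909186906 268.6024287222809 1894 [238.5 268.8  59.4  39.9]
s next_stone 0.55 422.5531914893617 220.06382978723406 47 [422.2 221.6   6.8   9. ]
s dish 0.92 155.74846625766872 286.0858895705521 1141 [157.8 287.5  43.9  33.4]
s dish 0.8 239.76017130620986 268.7885438972163 1868 [236.2 270.4  57.7  40. ]
d finished_stone 0.61 309.3 273.325 40 [309.5 272.2  10.7  10. ]
d next_stone 0.43 241.54368932038835 344.5339805825243 103 [242.8 346.4   9.7   8.5]
d dish 0.9 365.75544388609717 235.32747068676716 1194 [364.  233.8  49.7  32.9]
d dish 0.66 400.8744939271255 208.06072874493927 494 [401.9 207.3  33.6  20.3]
```

View pics/crop1.png

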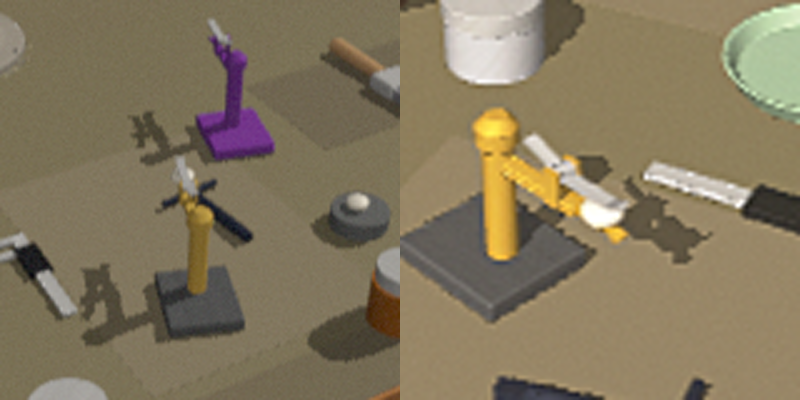

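Brass stand's origin (576,22), clip stone about (501,43,86). Both match the 80 mm offset and the 85.5 height, so stand yaw is about -0.28. The crop confirms the brass stand with the white stone at its clip, mouth facing the robot. The next stone's z of 25 is right too.

```bash
cat >> h.py <<'E'
def go(tcp,yaw):
    o=get_obs();R=Ro.from_euler("xyz",o["tcp_rot"]).as_matrix();d=R.T@(np.array(tcp)-o["tool_pos"])/1000
    print("shift",np.round(d,4),"spin",round(-(yaw-o["tcp_rot"][2]),4),"at",np.round(o["tool_pos"],1),np.round(o["tcp_rot"],4),"len",np.linalg.norm(d))
E
python3 - <<'E'
from h import *
go([425,65,350],-0.28)
E
```

```text
shift [ 0.4142 -0.4099  0.0547] spin 0.7028 at [ 215.4 -478.8  404.7] [3.1415 0.     0.4228] len 0.5853281707941391
```

```bash
python3 -m inch '[[0.03,-0.03,0.004,0.1,1],[0.06,-0.06,0.008,0.2,1],[0.09,-0.09,0.012,0.3,1],[0.12,-0.12,0.016,0.4,1],[0.15,-0.15,0.02,0.5,1],[0.18,-0.18,0.024,0.6,1],[0.207,-0.205,0.027,0.7,1],[0.207,-0.205,0.027,0.703,1]]'; python3 -c "
from h import *
go([425,65,350],-0.28)"
```

```text
time: 2.52
tool_pos: [320.7, -202.5, 377.4]
tcp_rot: [-3.139, 0.001, -0.283]
contact_force: [-1.1, -0.8, 0.1]
grip_width: 91.9
finger_force: 0.0
shift [ 0.0256 -0.2859  0.028 ] spin -0.0026 at [ 320.7 -202.5  377.4] [-3.1395e+00  8.0000e-04 -2.8260e-01] len 0.2884201033405141
```

```bash
python3 -m inch '[[0.004,-0.04,0.004,0,1],[0.008,-0.08,0.008,0,1],[0.012,-0.12,0.012,0,1],[0.016,-0.16,0.016,0,1],[0.02,-0.2,0.02,0,1],[0.024,-0.24,0.024,0,1],[0.026,-0.276,0.028,0,1],[0.026,-0.286,0.028,0,1]]'
python3 - <<'E'
from h import *
np.set_printoptions(precision=1,suppress=True)
w=capture("wrist");save(w,"w1.png");print(w["pose"],w["intrinsics"])
for t in("finished_stone","clip_home","clip_mouth","clip_stand"):
    for r in tip_of(w,t)[:2]: print(t,r["centre"],r["conf"],onz(w,r["centre"],85.5))
E
```

```text
time: 3.18
tool_pos: [425.0, 64.5, 349.2]
tcp_rot: [-3.14, 0.0, -0.277]
contact_force: [-0.4, -0.7, -0.1]
grip_width: 91.6
finger_force: 0.0
[[ -0.3  -0.9  -0.3 499.2]
 [ -1.    0.3   0.1  43.3]
 [ -0.    0.3  -1.  329.8]
 [  0.    0.    0.    1. ]] [[417.1   0.  317.8]
 [  0.  417.1 237.3]
 [  0.    0.    1. ]]
finished_stone [307.3, 104.8] 0.63 [505.7  47.8  85.5]
clip_home [309.7, 102.2] 0.64 [506.7  46.2  85.5]
clip_mouth [303.2, 113.2] 0.91 [502.   51.3  85.5]
```

View pics/w1.png

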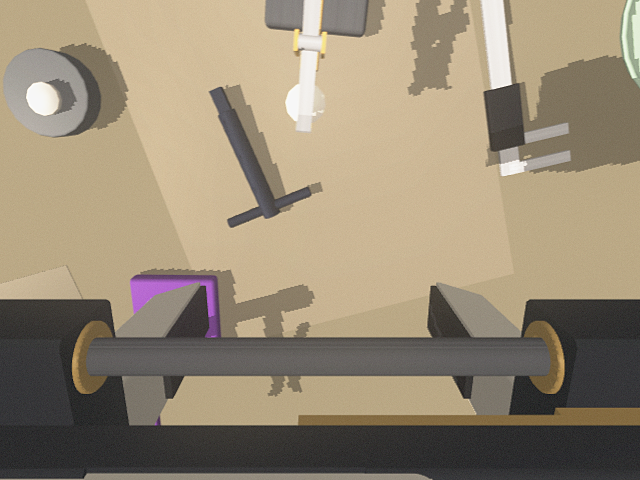

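The wrist view shows the finished stone under the steel jaw at (305,103), the jaw strip from (310,42) to (304,130), the stand's foot edge from (265,26) to (366,36), and the puck's stone at (43,98). I'll take a second view from further forward.

```bash
cat > m.py <<'E'
from h import *
np.set_printoptions(precision=1,suppress=True)
def white(w,box):
    u0,v0,u1,v1=box;im=w["color"][v0:v1,u0:u1].astype(int);m=(im.min(2)>150)&(im.max(2)-im.min(2)<45)
    return m
E
python3 - <<'E'
from m import *
import pickle
w=capture("wrist");pickle.dump(w,open("w1.pkl","wb"))
a=onz(w,(265,26),14);b=onz(w,(366,36),14);print("foot edge",a,b,np.linalg.norm(a-b),"yaw from edge",np.arctan2((a-b)[1],(a-b)[0])-np.pi/2)
print("hinge",onz(w,(310,42),93.5),"tip",onz(w,(304,130),104),"stone",onz(w,(305,103),85.5),"next",onz(w,(43,98),25.5))
E
python3 -m inch '[[0.03,0,0,0,1],[0.06,0,0,0,1],[0.06,0,0,0,1],[0.06,0,0,0,1]]'
python3 - <<'E'
from m import *
import pickle
w=capture("wrist");save(w,"w2.png");pickle.dump(w,open("w2.pkl","wb"))
w1=pickle.load(open("w1.pkl","rb"))
cv2.imwrite("pics/w2c.png",np.hstack([cv2.resize(w["color"][0:300,180:480],(500,500)),cv2.resize(w1["color"][60:150,260:350],(300,300)).repeat(1,0)[:300] .copy() if 0 else cv2.copyMakeBorder(cv2.resize(w1["color"][60:150,260:350],(300,300)),0,200,0,0,0)])[:,:,::-1])
for t in("finished_stone","clip_home","clip_mouth","clip_stand","next_stone"):
    for r in tip_of(w,t)[:1]: print(t,r["centre"],r["conf"])
E
```

```text
foot edge [564.   56.9  14. ] [538.7  -8.3  14. ] 69.97421648623843 yaw from edge -0.3708999508993278
hinge [533.8  32.1  93.5] tip [492.4  47.4 104. ] stone [505.8  43.4  85.5] next [561.3 218.3  25.5]
time: 3.82
tool_pos: [482.3, 42.4, 349.5]
tcp_rot: [3.141, 0.0, -0.283]
contact_force: [-0.3, 0.1, 0.2]
grip_width: 91.8
finger_force: 0.0
finished_stone [295.0, 212.1] 0.82
clip_home [299.3, 208.7] 0.55
clip_mouth [246.1, 239.1] 0.44
clip_stand [183.1, 388.6] 0.73
next_stone [53.8, 191.2] 0.75
```

View pics/w2c.png

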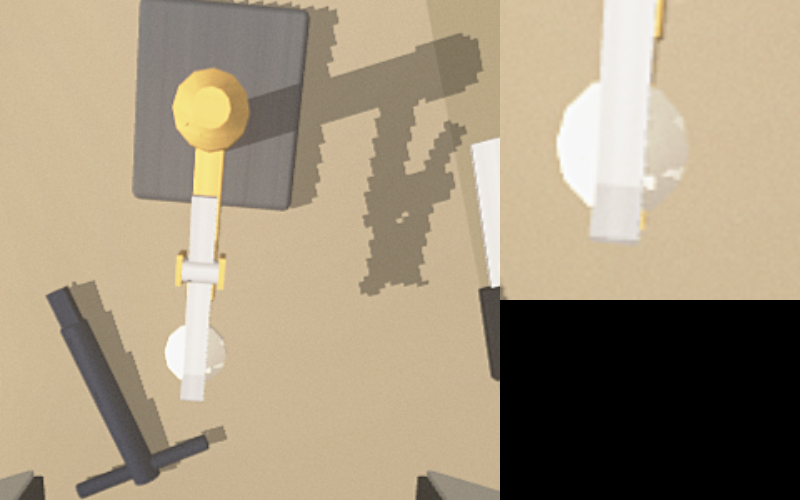

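Run:
```python
from m import *
import pickle
w1=pickle.load(open("w1.pkl","rb"));w=pickle.load(open("w2.pkl","rb"));n=capture("wrist")
print("pose change since w2",np.abs(n["pose"]-w["pose"]).max(), "w1-w2 cam",w["pose"][:3,3]-w1["pose"][:3,3],get_obs()["tool_pos"])
def T(p):return proj(w,p)
a=onz(w,(260.4,118.2),14);b=onz(w,(353.4,125.4),14);print("edge",a,b,np.linalg.norm(a-b),"yaw",np.arctan2((a-b)[1],(a-b)[0])-np.pi/2)
p=onz(w,(307.8,63.6),104);h=onz(w,(300.6,163.2),93.5);print("post",p,"hinge",h,"dir",np.arctan2(*(p-h)[1::-1]))
x,e=tri([ray(w1,(296.7,104.3)),ray(w,(297,211))]);print("stone tri",x,e,"onz",onz(w1,(296.7,104.3),85.5),onz(w,(297,211),85.5))
m=((a+b)/2);y=np.arctan2((a-b)[1],(a-b)[0])-np.pi/2
print("origin from foot edge",m[:2]+40*np.array([np.cos(y),np.sin(y)]))
# next stone blobs
r=[]
for c in(w1,w):
    u=np.round(tip_of(n,"next_stone")[0]["centre"]).astype(int) if 0 else None
    im=c["color"][:,:130].astype(int);k=((im.min(2)>165)&(im.max(2)-im.min(2)<60)).astype(np.uint8)
    q=cv2.connectedComponentsWithStats(k)
    i=1+np.argmax(q[2][1:,4]);print(q[2][i],q[3][i]);r.append(ray(c,q[3][i]))
print("next",tri(r))
```

```text
pose change since w2 1.9689763660279205 w1-w2 cam [ 58.4 -17.6  -0.3] [481.3  44.3 350. ]
edge [565.4  61.6  14. ] [541.5  -2.2  14. ] 68.08786393588183 yaw -0.35810514100976976
post [581.2  18.7 104. ] hinge [533.7  37.3  93.5] dir -0.3743775441771575
stone tri [506.4  48.1  85.9] 0.06914606959222197 onz [506.4  48.1  85.5] [506.4  48.2  85.5]
origin from foot edge [590.9  15.7]
[ 19  83  33  35 843] [35.1 99.8]
[  14  149   64   71 2215] [ 39.7 188. ]
next (array([562.4, 225.3,  29.3]), np.float64(3.2268131227090646))
```

Stand yaw is about -0.37 from three measures. Clip stone at (506.4, 48.1, 85.9), which is 80.2 mm from the post as it should be. To keep the fingertips clear of the dish floor I'll grip with the tips only 4 mm below the stone's centre, so TCP z is stone z plus 174.

```bash
python3 -c "
from h import *
for i in range(3): go([506.4,48.1,259.5],-0.37)"
```

```text
shift [ 0.0231 -0.0106  0.0905] spin 0.0899 at [481.3  44.3 350. ] [ 3.1416e+00 -2.0000e-04 -2.8010e-01] len 0.09395353833120294
shift [ 0.0231 -0.0106  0.0905] spin 0.0899 at [481.3  44.3 350. ] [ 3.1416e+00 -2.0000e-04 -2.8010e-01] len 0.09395353833120294
shift [ 0.0231 -0.0106  0.0905] spin 0.0899 at [481.3  44.3 350. ] [ 3.1416e+00 -2.0000e-04 -2.8010e-01] len 0.09395353833120294
```

```bash
python3 -m inch '[[0.012,-0.005,0.02,0.09,0.45],[0.023,-0.01,0.03,0.09,0.45],[0.023,-0.01,0.04,0.09,0.45],[0.023,-0.01,0.04,0.09,0.45],[0.023,-0.01,0.04,0.09,0.45]]'; python3 -c "
from h import *
for i in range(4):
  capture('wrist');go([506.4,48.1,259.5],-0.37)"
```

```text
time: 4.58
tool_pos: [506.0, 47.5, 309.3]
tcp_rot: [3.141, 0.002, -0.369]
contact_force: [0.3, -0.6, 0.6]
grip_width: 63.3
finger_force: 0.0
shift [-0.     -0.0007  0.0504] spin 0.0003 at [506.2  47.5 309.9] [ 3.1413e+00  4.0000e-04 -3.6970e-01] len 0.05042987839594861
shift [-0.0002 -0.0006  0.0508] spin 0.0002 at [506.3  47.5 310.3] [-3.1416e+00 -5.0000e-04 -3.6980e-01] len 0.050788895992167106
shift [-0.0003 -0.0006  0.051 ] spin 0.0001 at [506.4  47.5 310.5] [-3.1414e+00 -1.1000e-03 -3.6990e-01] len 0.050984328844578534
shift [-0.0004 -0.0006  0.051 ] spin -0.0 at [506.5  47.4 310.5] [-3.1413e+00 -1.3000e-03 -3.7000e-01] len 0.05103036764041862
```

```bash
python3 -m inch '[[0,-0.0006,0.02,0,0.35],[0,-0.0006,0.04,0,0.35],[0,-0.0006,0.051,0,0.35],[0,-0.0006,0.051,0,0.35],[0,-0.0006,0.051,0,0.35],[0,-0.0006,0.051,0,0.35],[0,-0.0006,0.051,0,0.35]]'; python3 -c "
from m import *
w=capture('wrist');save(w,'w3.png');go([506.4,48.1,259.5],-0.37);print(get_obs()['grip_width'])
print(proj(w,[506.4,48.1,85.5]))"
```

```text
time: 5.37
tool_pos: [507.3, 48.0, 259.9]
tcp_rot: [-3.141, -0.002, -0.37]
contact_force: [-0.4, 0.3, -0.1]
grip_width: 32.1
finger_force: 0.0
shift [-0.  0.  0.] spin -0.0002 at [507.2  48.  259.8] [-3.1 -0.  -0.4] len 0.0008733658289753937
31.982149084620186
[318.4 314. ]
```

View pics/w3.png

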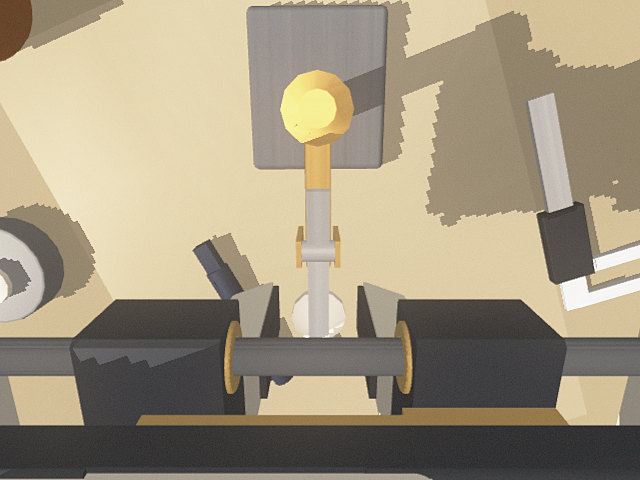

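The stone (292–345, centre 318.5) sits centred between the pads (279 and 358), and the clip axis is square to the tool. I'll close in small steps and watch the force.

```bash
python3 -m inch '[[0,0,0,0,0.28],[0,0,0,0,0.255],[0,0,0,0,0.25],[0,0,0,0,0.25],[0,0,0,0,0.25]]'; python3 -m inch '[[0,0,0,0,0.245],[0,0,0,0,0.245],[0,0,0,0,0.242]]'; python3 -m inch '[[0,0,0,0,0.24],[0,0,0,0,0.24]]'
```

```text
time: 5.83
tool_pos: [506.9, 48.0, 258.7]
tcp_rot: [3.141, -0.0, -0.37]
contact_force: [-0.0, 0.2, 0.1]
grip_width: 22.9
finger_force: 0.0
time: 6.08
tool_pos: [506.9, 48.0, 258.7]
tcp_rot: [3.142, 0.0, -0.37]
contact_force: [0.7, 0.6, 0.3]
grip_width: 22.3
finger_force: 0.0
time: 6.25
tool_pos: [506.9, 48.0, 258.7]
tcp_rot: [3.141, 0.0, -0.37]
contact_force: [0.8, 0.3, -0.0]
grip_width: 22.4
finger_force: 0.0
```

```bash
python3 -m inch '[[0,0,0,0,0.239],[0,0,0,0,0.239]]'; python3 -m inch '[[0,0,0,0,0.238],[0,0,0,0,0.238]]';python3 -m inch '[[0,0,0,0,0.237],[0,0,0,0,0.237]]'
```

```text
time: 6.42
tool_pos: [506.9, 48.0, 258.7]
tcp_rot: [3.142, -0.0, -0.37]
contact_force: [-0.1, -0.2, 0.3]
grip_width: 22.1
finger_force: 0.0
time: 6.58
tool_pos: [506.9, 48.0, 258.7]
tcp_rot: [3.141, -0.0, -0.37]
contact_force: [0.5, -0.3, 0.6]
grip_width: 21.9
finger_force: 0.0
time: 6.75
tool_pos: [506.9, 48.0, 258.7]
tcp_rot: [3.142, -0.0, -0.37]
contact_force: [0.4, -1.0, -0.1]
grip_width: 21.8
finger_force: 0.0
```

```bash
python3 -m inch '[[0,0,0,0,0.236],[0,0,0,0,0.236]]'; python3 -m inch '[[0,0,0,0,0.235],[0,0,0,0,0.235]]'|tail -2;python3 -m inch '[[0,0,0,0,0.234],[0,0,0,0,0.234]]'|tail -2
```

```text
time: 6.92
tool_pos: [506.9, 48.0, 258.7]
tcp_rot: [3.142, -0.0, -0.37]
contact_force: [-0.2, -0.3, -0.1]
grip_width: 22.0
finger_force: 0.2
grip_width: 21.9
finger_force: 0.6
grip_width: 21.6
finger_force: 1.1
```

```bash
python3 -m inch '[[0,0,0,0,0.232],[0,0,0,0,0.232]]'|tail -2; python3 -m inch '[[0,0,0,0,0.230],[0,0,0,0,0.230]]'|tail -2;python3 -m inch '[[0,0,0,0,0.228],[0,0,0,0,0.228]]'|tail -2
```

```text
grip_width: 21.2
finger_force: 2.5
grip_width: 21.3
finger_force: 4.2
grip_width: 21.1
finger_force: 6.0
```

```bash
python3 -m inch '[[-0.001,0,0,0,0.228],[-0.002,0,0,0,0.228],[-0.003,0,0,0,0.228],[-0.004,0,0,0,0.228],[-0.005,0,0,0,0.228],[-0.006,0,0,0,0.228],[-0.007,0,0,0,0.228],[-0.008,0,0,0,0.228]]'
```

```text
time: 8.42
tool_pos: [499.3, 50.9, 258.7]
tcp_rot: [3.141, 0.0, -0.37]
contact_force: [-0.2, 0.6, -0.8]
grip_width: 21.1
finger_force: 6.1
```

```bash
python3 -m inch '[[-0.001,0,0,0,0.228],[-0.003,0,0,0,0.228],[-0.005,0,0,0,0.228],[-0.007,0,0,0,0.228],[-0.009,0,0,0,0.228],[-0.011,0,0,0,0.228],[-0.013,0,0,0,0.228],[-0.015,0,0,0,0.228]]'; python3 -c "
from m import *
w=capture('wrist');cv2.imwrite('pics/w4.png',cv2.resize(w['color'][200:400,200:440],(720,600))[:,:,::-1])"
```

```text
time: 9.08
tool_pos: [485.3, 56.4, 258.7]
tcp_rot: [3.142, -0.0, -0.37]
contact_force: [0.1, -0.0, 0.7]
grip_width: 20.9
finger_force: 6.1
```

View pics/w4.png

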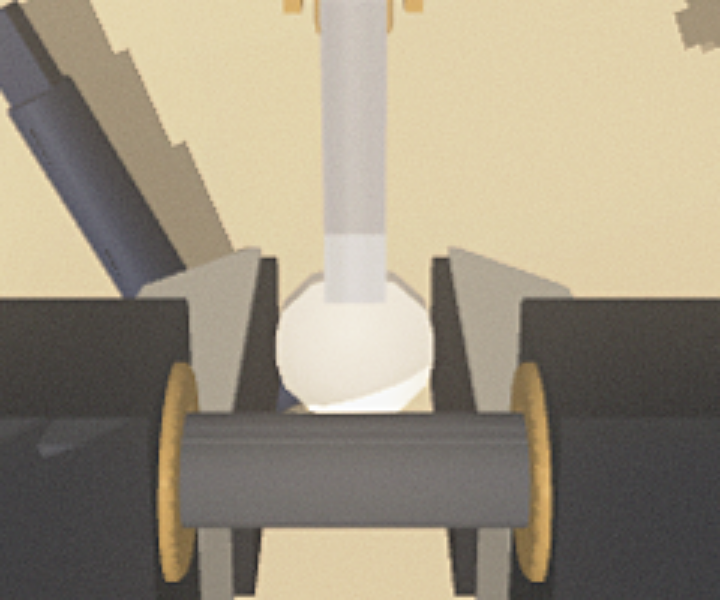

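The stone is following in the fingers; the jaw's lip now overlaps only its front edge. Next I'll draw it fully out and lift.

```bash
python3 -m inch '[[-0.005,0,0,0,0.228],[-0.012,0,0,0,0.228],[-0.02,0,0,0,0.228],[-0.028,0,0,0,0.228],[-0.036,0,0,0,0.228],[-0.036,0,-0.01,0,0.228],[-0.036,0,-0.025,0,0.228],[-0.036,0,-0.04,0,0.228]]'
python3 - <<'E'
from m import *
go([486.2,-237.3,300],-0.37)
s=capture("scene");d=capture("side")
r=lambda c,n:max((t for t in trace(c,"dish")),key=lambda t:t["pixels"].sum())["pixels"]
P=[]
for c in(s,d):
    v,u=np.nonzero(r(c,0));e=cv2.fitEllipse(cv2.convexHull(np.stack([u,v],1).astype(np.float32)));print(e);P.append(e[0])
x,e=tri([ray(s,P[0]),ray(d,P[1])]);print(x,e,"at rim",onz(s,P[0],16),onz(d,P[1],16))
E
```

```text
time: 9.8
tool_pos: [451.0, 69.7, 298.9]
tcp_rot: [3.141, 0.001, -0.37]
contact_force: [-0.4, -0.3, 0.7]
grip_width: 21.0
finger_force: 6.1
shift [ 0.1  0.3 -0. ] spin 0.0001 at [451.   69.7 298.9] [ 3.1  0.  -0.4] len 0.30897906602837055
((239.2622528076172, 268.7420959472656), (40.26173400878906, 58.678897857666016), 78.94265747070312)
((367.7171936035156, 236.4826202392578), (29.89052391052246, 46.71693801879883), 87.87490844726562)
[ 481.1 -236.6    8.1] 0.9817828568933428 at rim [ 488.6 -239.1   16. ] [ 477.8 -223.7   16. ]
```

```bash
python3 -c "
from m import *
np.set_printoptions(precision=4)
go([420,-212,320],-0.37)"
```

```text
shift [ 0.0725  0.2738 -0.0214] spin 0.0 at [451.5  69.5 298.6] [-3.1415 -0.0005 -0.37  ] len 0.28406055652275275
```

```bash
python3 -m inch '[[0.006,0.025,-0.01,0,0.228],[0.016,0.06,-0.021,0,0.228],[0.026,0.1,-0.021,0,0.228],[0.037,0.14,-0.021,0,0.228],[0.048,0.18,-0.021,0,0.228],[0.058,0.22,-0.021,0,0.228],[0.068,0.255,-0.021,0,0.228],[0.072,0.274,-0.021,0,0.228]]'
python3 - <<'E'
from m import *
capture("side");capture("side");w=capture("wrist");save(w,"w5.png");print(get_obs()["tool_pos"],w["pose"][:3,3])
for r in trace(w,"dish")[:2]:
    v,u=np.nonzero(r["pixels"]);e=cv2.fitEllipse(cv2.convexHull(np.stack([u,v],1).astype(np.float32)));print(r["conf"],r["rect"],e,onz(w,e[0],16),onz(w,e[0],5))
for r in tip_of(w,"dish_floor")[:2]:print(r["centre"],r["conf"],onz(w,r["centre"],5))
E
```

```text
time: 10.67
tool_pos: [419.1, -215.5, 318.7]
tcp_rot: [3.141, 0.001, -0.373]
contact_force: [0.3, -0.2, 0.2]
grip_width: 21.2
finger_force: 6.1
[ 419.3 -213.1  318.5] [ 491.  -243.2  299. ]
0.83 [310.1, 115.3, 197.3, 214.7] ((310.0911865234375, 115.42906188964844), (200.18716430664062, 209.01400756835938), 178.1739044189453) [ 491.8 -238.1   16. ] [ 491.8 -237.9    5. ]
[311.8, 121.0] 0.88 [ 488.  -237.7    5. ]
[584.3, 78.1] 0.63 [ 447.4 -415.3    5. ]
```

Dish centre is at (489,-238) with a rim about 135 mm across, so this is the large one. Now going over it and down.

```bash
python3 -c "
from m import *
np.set_printoptions(precision=4)
go([488,-238,189],-0.37)"
```

```text
shift [0.0736 0.0002 0.1297] spin -0.0003 at [ 419.6 -211.4  318.9] [-3.1408  0.002  -0.3703] len 0.1491470836719243
```

```bash
python3 -m inch '[[0.025,0,0,0,0.228],[0.055,0,0.01,0,0.228],[0.074,0,0.035,0,0.228],[0.074,0,0.065,0,0.228],[0.074,0,0.095,0,0.228],[0.074,0,0.115,0,0.228],[0.074,0,0.125,0,0.228],[0.074,0,0.128,0,0.228]]'; python3 -m inch '[[0,0,0.001,0,0.228],[0,0,0.002,0,0.228],[0,0,0.002,0,0.228]]'
```

```text
time: 11.58
tool_pos: [488.7, -237.3, 189.9]
tcp_rot: [-3.141, 0.004, -0.368]
contact_force: [0.3, 0.5, 0.3]
grip_width: 21.1
finger_force: 6.1
time: 11.83
tool_pos: [489.3, -238.9, 191.0]
tcp_rot: [3.141, -0.002, -0.37]
contact_force: [0.1, -0.6, -0.5]
grip_width: 21.0
finger_force: 6.1
```

```bash
python3 -m inch '[[0,0,0.001,0,0.228],[0,0,0.002,0,0.228],[0,0,0.002,0,0.228],[0,0,0.002,0,0.228]]'; python3 -m inch '[[0,0,0.001,0,0.228],[0,0,0.002,0,0.228],[0,0,0.002,0,0.228],[0,0,0.002,0,0.228]]'
```

```text
time: 12.17
tool_pos: [488.9, -239.0, 188.0]
tcp_rot: [3.141, -0.001, -0.37]
contact_force: [0.9, 0.3, -0.1]
grip_width: 20.9
finger_force: 6.1
time: 12.5
tool_pos: [488.9, -238.9, 185.6]
tcp_rot: [3.142, 0.0, -0.37]
contact_force: [0.1, 0.3, 0.5]
grip_width: 20.9
finger_force: 6.1
```

```bash
python3 -m inch '[[0,0,0.0005,0,0.228],[0,0,0.001,0,0.228],[0,0,0.001,0,0.228],[0,0,0.001,0,0.228]]'
```

```text
time: 12.83
tool_pos: [488.9, -238.9, 184.7]
tcp_rot: [3.142, 0.0, -0.37]
contact_force: [0.4, 0.3, -0.7]
grip_width: 20.8
finger_force: 6.1
```

```bash
python3 -m inch '[[0,0,0.0005,0,0.228],[0,0,0.0005,0,0.228],[0,0,0.0005,0,0.228]]'; python3 -m inch '[[0,0,0.0004,0,0.228],[0,0,0.0004,0,0.228],[0,0,0.0004,0,0.228]]'; python3 -m inch '[[0,0,0,0,0.234],[0,0,0,0,0.238],[0,0,0,0,0.245],[0,0,0,0,0.27],[0,0,0,0,0.3],[0,0,0,0,0.34],[0,0,0,0,0.38],[0,0,0,0,0.38]]'
```

```text
time: 13.08
tool_pos: [488.9, -238.9, 184.2]
tcp_rot: [3.142, 0.0, -0.37]
contact_force: [-0.3, -0.3, -0.7]
grip_width: 21.0
finger_force: 6.1
time: 13.33
tool_pos: [488.9, -238.9, 183.8]
tcp_rot: [3.142, 0.0, -0.37]
contact_force: [-0.3, 0.5, 0.6]
grip_width: 21.3
finger_force: 6.1
time: 14.0
tool_pos: [488.9, -238.9, 183.8]
tcp_rot: [3.142, -0.0, -0.37]
contact_force: [0.2, 0.3, 0.2]
grip_width: 34.6
finger_force: 0.0
```

Released. I'll rise and look at the dish.

```bash
python3 -m inch '[[0,0,-0.01,0,0.38],[0,0,-0.03,0,0.38],[0,0,-0.06,0,0.38],[0,0,-0.1,0,0.38],[-0.03,0,-0.12,0,0.4],[-0.05,0,-0.12,0,0.4],[-0.05,0,-0.12,0,0.4]]'
python3 - <<'E'
from m import *
w=capture("wrist");cv2.imwrite("pics/w6.png",w["color"][:,:,::-1])
im=w["color"][0:300].astype(int);k=((im.min(2)>190)&(im.max(2)-im.min(2)<40)).astype(np.uint8);q=cv2.connectedComponentsWithStats(k)
for i in range(1,q[0]):
    if q[2][i,4]>300: print(q[2][i],onz(w,q[3][i],10.5))
np.set_printoptions(precision=4);go([560-70,223.5+27,320],-0.37)
E
```

```text
time: 14.58
tool_pos: [439.9, -219.5, 305.8]
tcp_rot: [3.141, -0.0, -0.37]
contact_force: [1.3, -0.7, -0.4]
grip_width: 36.6
finger_force: 0.0
[  213    47   205   207 26065] [ 490.2 -244.4   10.5]
[  74  150   61   94 1908] [515.  -94.9  10.5]
[164 268  46  23 458] [ 440.7 -120.3   10.5]
shift [-0.1249 -0.4565 -0.015 ] spin -0.0005 at [ 441.2 -220.2  305.3] [ 3.1412 -0.0012 -0.3705] len 0.4734806131930388
```

View pics/w6.png

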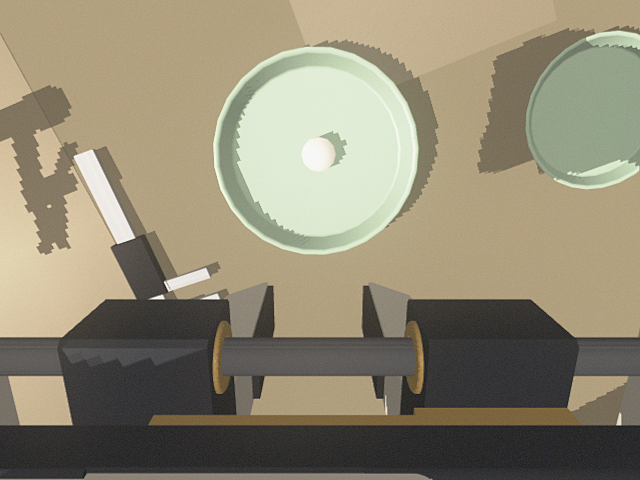

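The finished stone lies flat at (318,154) and the dish middle is about (317,150). On to the puck.

```bash
python3 -m inch '[[-0.01,-0.025,-0.015,0,0.4],[-0.02,-0.06,-0.015,0,0.4],[-0.03,-0.1,-0.015,0,0.4],[-0.04,-0.14,-0.015,0,0.4],[-0.05,-0.18,-0.015,0,0.4],[-0.06,-0.22,-0.015,0,0.4],[-0.07,-0.26,-0.015,0,0.4],[-0.08,-0.3,-0.015,0,0.4]]'; python3 -m inch '[[-0.008,-0.04,0,0,0.4],[-0.015,-0.08,0,0,0.4],[-0.022,-0.115,0,0,0.4],[-0.025,-0.145,0,0,0.4],[-0.025,-0.157,0,0,0.4],[-0.025,-0.157,0,0,0.4],[-0.025,-0.157,0,0,0.4],[-0.025,-0.157,0,0,0.4]]'
cat > nx.py <<'E'
from m import *
import pickle,sys
w=capture("wrist");print(get_obs()["tool_pos"],w["pose"][:3,3]);save(w,sys.argv[1]+".png")
u,v=proj(w,[560.5,224,25.5]).astype(int);R=60;print(u,v)
u0,v0=max(u-R,0),max(v-R,0);im=w["color"][v0:v+R,u0:u+R].astype(int)
k=((im.min(2)>165)&(im.max(2)-im.min(2)<70)).astype(np.uint8);q=cv2.connectedComponentsWithStats(k);
for i in range(1,q[0]):
    if q[2][i,4]>150:
        p=q[3][i]+[u0,v0];a=q[2][i];c=(a[0]+a[2]/2+u0-.5,a[1]+a[3]/2+v0-.5);print(a,"centroid",p,"bbox c",c,onz(w,c,25.5))
for t in("next_stone","puck"):
    for r in tip_of(w,t)[:1]:print(t,r["centre"],r["conf"],onz(w,r["centre"],25.5 if t[0]=="n" else 0))
pickle.dump(w,open(sys.argv[1]+".pkl","wb"))
E
python3 nx.py n1
```

```text
time: 15.3
tool_pos: [476.8, 89.9, 318.9]
tcp_rot: [-3.141, -0.0, -0.37]
contact_force: [1.6, -0.8, -0.4]
grip_width: 37.0
finger_force: 0.0
time: 15.97
tool_pos: [509.8, 242.6, 318.4]
tcp_rot: [3.141, 0.001, -0.371]
contact_force: [0.5, -0.1, 0.4]
grip_width: 37.0
finger_force: 0.0
[509.8 242.2 318.6] [581.7 214.5 299. ]
315 151
[  14    6   88   91 5384] centroid [309.4 141. ] bbox c (np.float64(312.5), np.float64(142.0)) [566.8 223.6  25.5]
next_stone [321.2, 149.0] 0.7 [560.6 220.   25.5]
puck [310.7, 140.9] 0.85 [566.5 225.4   0. ]
```

```bash
cat > ot.py <<'E'
from m import *
import pickle,sys
def stone(w,u,v,R=35):
    u,v=int(u),int(v);im=cv2.cvtColor(w["color"],cv2.COLOR_RGB2GRAY)[v-R:v+R,u-R:u+R];t,k=cv2.threshold(im,0,255,cv2.THRESH_OTSU)
    q=cv2.connectedComponentsWithStats(k);i=1+np.argmax(q[2][1:,4]);a=q[2][i];print("thr",t,a);return (a[0]+a[2]/2+u-R-.5,a[1]+a[3]/2+v-R-.5)
if __name__=="__main__":
    w=pickle.load(open("n1.pkl","rb"));c=stone(w,318,147);print(c,onz(w,c,25.5))
    for r in trace(w,"next_stone")[:1] if 0 else []:pass
    g=cv2.cvtColor(w["color"],cv2.COLOR_RGB2GRAY);print(cv2.HoughCircles(g[60:240,220:420],cv2.HOUGH_GRADIENT,1,20,param1=100,param2=15,minRadius=12,maxRadius=60))
E
python3 ot.py
```

```text
thr 209.0 [ 17  21  35  35 935]
(np.float64(317.0), np.float64(150.0)) [561.  222.8  25.5]
[[[ 91.5  83.5  45.8]
  [114.5  69.5  48.5]
  [108.5  96.5  29.5]]]
```

```bash
python3 -m inch '[[0.01,0.01,0.02,0,0.38],[0.02,0.02,0.04,0,0.38],[0.02,0.02,0.04,0,0.38],[0.02,0.02,0.04,0,0.38],[0.02,0.02,0.04,0,0.38]]'
python3 - <<'E'
from ot import *
a=pickle.load(open("n1.pkl","rb"));w=capture("wrist");u=proj(w,[561,222.8,25.5]);c=stone(w,*u,R=42);print(c,onz(w,c,25.5));print(tri([ray(a,(317,150)),ray(w,c)]))
np.set_printoptions(precision=4);go([561,222.8,240],-0.37)
E
```

```text
time: 16.53
tool_pos: [521.4, 217.1, 279.6]
tcp_rot: [-3.141, -0.001, -0.371]
contact_force: [-0.1, 0.1, 0.5]
grip_width: 34.9
finger_force: 0.0
thr 212.0 [  23   23   39   40 1174]
(np.float64(283.0), np.float64(192.5)) [560.9 223.1  25.5]
(array([561.2, 222.7,  28. ]), np.float64(0.029714240625726376))
shift [ 0.035  -0.0193  0.04  ] spin -0.0006 at [521.4 217.5 279.9] [-3.1404 -0.0014 -0.3706] len 0.05652847975501975
```

```bash
python3 -m inch '[[0.018,-0.01,0.01,0,0.36],[0.035,-0.0193,0.03,0,0.35],[0.035,-0.0193,0.05,0,0.35],[0.035,-0.0193,0.065,0,0.35],[0.035,-0.0193,0.074,0,0.35],[0.035,-0.0193,0.074,0,0.35],[0.035,-0.0193,0.074,0,0.35]]'
python3 - <<'E'
from ot import *
capture("wrist");w=capture("wrist");save(w,"n3.png");np.set_printoptions(precision=4);go([561,222.8,199.5],-0.37)
cv2.imwrite("pics/n3.png",w["color"][180:420,160:480][:,:,::-1].repeat(2,0).repeat(2,1))
E
```

```text
time: 17.17
tool_pos: [560.8, 223.0, 205.5]
tcp_rot: [-3.141, -0.001, -0.37]
contact_force: [0.0, 0.4, 0.1]
grip_width: 31.9
finger_force: 0.0
shift [-0.0001  0.0002  0.0069] spin 0.0001 at [561.1 223.  206.4] [-3.1401 -0.0021 -0.3699] len 0.006854572220446472
```

View pics/n3.png

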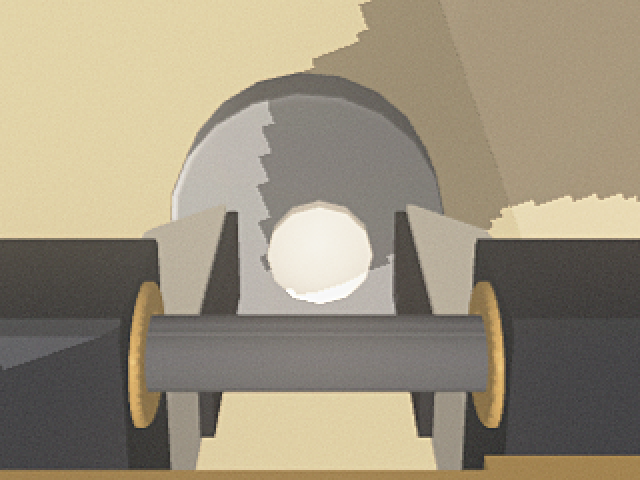

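The stone at crop (320,253) is centred between the pads at 239 and 394. I'll lower the last 7 mm and close stepwise.

```bash
python3 -m inch '[[0,0,0.003,0,0.35],[0,0,0.005,0,0.32],[0,0,0.0065,0,0.28],[0,0,0.0065,0,0.255],[0,0,0.0065,0,0.25],[0,0,0.0065,0,0.25]]'; python3 -m inch '[[0,0,0,0,0.245],[0,0,0,0,0.242],[0,0,0,0,0.24],[0,0,0,0,0.239],[0,0,0,0,0.238],[0,0,0,0,0.237],[0,0,0,0,0.237]]'
```

```text
time: 17.77
tool_pos: [560.8, 222.6, 198.3]
tcp_rot: [-3.142, -0.0, -0.37]
contact_force: [0.1, 0.2, 0.3]
grip_width: 23.3
finger_force: 0.2
time: 18.35
tool_pos: [560.8, 222.6, 198.3]
tcp_rot: [-3.142, -0.0, -0.37]
contact_force: [0.5, -0.6, 0.7]
grip_width: 21.6
finger_force: 1.2
```

```bash
python3 -m inch '[[0,0,0,0,0.235],[0,0,0,0,0.234],[0,0,0,0,0.234]]'|tail -1;python3 -m inch '[[0,0,0,0,0.232],[0,0,0,0,0.231],[0,0,0,0,0.231]]'|tail -1;python3 -m inch '[[0,0,0,0,0.23],[0,0,0,0,0.229],[0,0,0,0,0.229]]'|tail -1
```

```text
finger_force: 2.5
finger_force: 4.5
finger_force: 6.1
```

```bash
python3 -m inch '[[0,0,0,0,0.228],[0,0,0,0,0.228],[0,0,-0.004,0,0.228],[0,0,-0.015,0,0.228],[0,0,-0.035,0,0.228],[0,0,-0.06,0,0.228],[0,0,-0.085,0,0.228],[0,0,-0.1,0,0.228]]'
python3 - <<'E'
from m import *
capture("wrist");np.set_printoptions(precision=4);go([460,66.2,300],-0.37)
E
```

```text
time: 19.77
tool_pos: [561.1, 222.7, 301.9]
tcp_rot: [-3.139, -0.003, -0.37]
contact_force: [1.3, 0.5, -0.8]
grip_width: 21.1
finger_force: 6.5
shift [-0.0381  0.1829  0.0033] spin -0.0001 at [561.6 222.9 304.4] [-3.137  -0.0067 -0.3701] len 0.18682374460955842
```

```bash
python3 -m inch '[[-0.005,0.02,0,0,0.228],[-0.011,0.05,0,0,0.228],[-0.018,0.085,0,0,0.228],[-0.025,0.12,0,0,0.228],[-0.031,0.15,0,0,0.228],[-0.036,0.172,0,0,0.228],[-0.0374,0.1823,0,0,0.228],[-0.0374,0.1823,0,0,0.228]]'; python3 -m inch '[[0,0,0.01,0,0.228],[0,0,0.025,0,0.228],[0,0,0.037,0,0.228],[0,0,0.0395,0,0.228],[0,0,0.0395,0,0.228],[0,0,0.0395,0,0.228],[0,0,0.0395,0,0.228]]'
python3 - <<'E'
from m import *
capture("wrist");w=capture("wrist");save(w,"i1.png");np.set_printoptions(precision=4);go([460,66.2,258.7],-0.37);go([506.9,48,258.7],-.37)
cv2.imwrite("pics/i1.png",w["color"][120:420,160:480][:,:,::-1].repeat(2,0).repeat(2,1))
E
```

```text
time: 20.48
tool_pos: [459.2, 65.0, 298.6]
tcp_rot: [3.141, 0.0, -0.372]
contact_force: [-0.0, -0.2, 0.4]
grip_width: 20.8
finger_force: 6.5
time: 21.07
tool_pos: [460.5, 66.6, 259.4]
tcp_rot: [-3.141, -0.001, -0.37]
contact_force: [0.4, -0.9, -0.2]
grip_width: 20.9
finger_force: 6.5
shift [-0.0002  0.0003  0.0007] spin 0.0001 at [460.3  66.4 259.4] [-3.1412 -0.0014 -0.3699] len 0.0007976083092650683
shift [0.0501 0.0003 0.0008] spin 0.0001 at [460.3  66.4 259.4] [-3.1412 -0.0014 -0.3699] len 0.05013864480784075
```

View pics/i1.png

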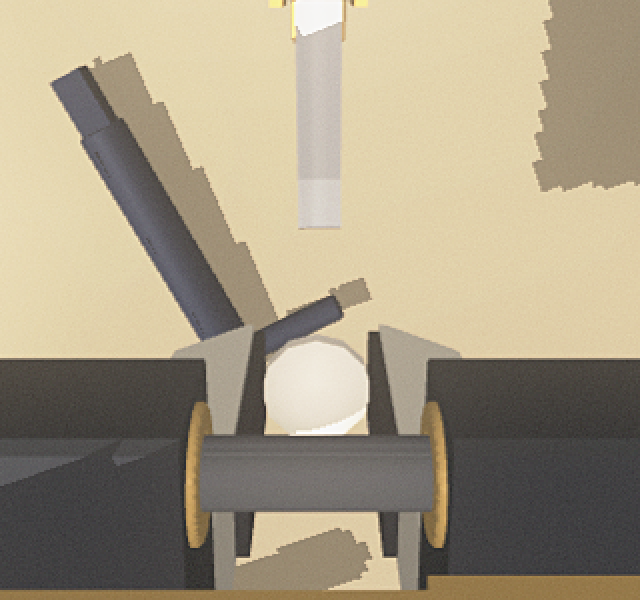

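All ten views are used. The stone (col 317) is in line with the jaw (col 319) and sits at the same place in the pads as the first stone did. Inserting slowly.

```bash
python3 -m inch '[[0.003,0,0.0007,0,0.228],[0.007,0,0.0007,0,0.228],[0.011,0,0.0007,0,0.228],[0.015,0,0.0007,0,0.228],[0.019,0,0.0007,0,0.228],[0.022,0,0.0007,0,0.228],[0.024,0,0.0007,0,0.228],[0.026,0,0.0007,0,0.228]]'; python3 -m inch '[[0.0015,0,0,0,0.228],[0.003,0,0,0,0.228],[0.0045,0,0,0,0.228],[0.006,0,0,0,0.228],[0.0075,0,0,0,0.228],[0.009,0,0,0,0.228],[0.0105,0,0,0,0.228],[0.012,0,0,0,0.228]]'
```

```text
time: 21.83
tool_pos: [484.4, 56.7, 258.0]
tcp_rot: [3.141, 0.0, -0.37]
contact_force: [-0.5, -0.8, -0.2]
grip_width: 21.2
finger_force: 6.5
time: 22.5
tool_pos: [495.4, 52.4, 258.0]
tcp_rot: [3.141, 0.0, -0.37]
contact_force: [-1.8, 0.8, -0.8]
grip_width: 21.3
finger_force: 6.5
```

```bash
python3 -m inch '[[0.0015,0,0,0,0.228],[0.003,0,0,0,0.228],[0.0045,0,0,0,0.228],[0.006,0,0,0,0.228],[0.0075,0,0,0,0.228],[0.009,0,0,0,0.228],[0.01,0,0,0,0.228],[0.01,0,0,0,0.228]]';  python3 - <<'E'
from ot import *
import pickle
w=capture("wrist");np.set_printoptions(precision=4);go([506.9,48,258.5],-.37)
im=w["color"][280:350,280:360].astype(int);k=((im.min(2)>175)).astype(int);print("row profile",[(280+i,int(k[i].sum())) for i in range(0,60,3)])
o=cv2.imread("w3.png");o=cv2.imread("pics/w3.png")[280:350,280:360].astype(int);k=(o.min(2)>175);print("ref",[(280+i,int(k[i].sum())) for i in range(0,60,3)])
E
```

```text
time: 23.17
tool_pos: [504.9, 48.8, 258.2]
tcp_rot: [-3.142, -0.0, -0.37]
contact_force: [-0.9, 0.6, 1.5]
grip_width: 21.0
finger_force: 6.5
shift [ 0.0022  0.     -0.0003] spin -0.0002 at [504.8  48.8 258.2] [-3.1416 -0.0005 -0.3702] len 0.002245425503337159
row profile [(280, 23), (283, 25), (286, 24), (289, 24), (292, 22), (295, 33), (298, 40), (301, 44), (304, 49), (307, 50), (310, 52), (313, 52), (316, 52), (319, 52), (322, 51), (325, 49), (328, 49), (331, 42), (334, 34), (337, 3)]
ref [(280, 21), (283, 21), (286, 23), (289, 23), (292, 22), (295, 30), (298, 36), (301, 42), (304, 48), (307, 49), (310, 51), (313, 53), (316, 56), (319, 53), (322, 52), (325, 50), (328, 49), (331, 42), (334, 34), (337, 3)][ WARN:0@0.664] global loadsave.cpp:275 findDecoder imread_('w3.png'): can't open/read file: check file path/integrity
```

```bash
python3 -m inch '[[0.0007,0,0,0,0.228],[0.0015,0,0,0,0.228],[0.0015,0,0,0,0.228]]'|sed -n '2p;4p;6p'; for i in 1; do python3 -m inch '[[0.0005,0,0,0,0.228],[0.0008,0,0,0,0.228],[0.0008,0,0,0,0.228]]'|sed -n '2p;4p;6p'; done; python3 -m inch '[[0.0005,0,0,0,0.228],[0.0005,0,0,0,0.228],[0.0005,0,0,0,0.228]]'|sed -n '2p;4p;6p'
```

```text
tool_pos: [506.1, 48.3, 258.2]
contact_force: [-2.6, 2.1, 3.0]
finger_force: 6.5
tool_pos: [506.7, 48.1, 258.1]
contact_force: [-4.0, 1.1, 3.5]
finger_force: 6.5
tool_pos: [507.0, 48.0, 258.1]
contact_force: [-4.3, 2.3, 5.5]
finger_force: 6.5
```

The force rises right at the expected home pose (507.0, 48.0), so the stone is on the stop. I'll let go gently, then look.

```bash
python3 -m inch '[[0,0,0,0,0.231],[0,0,0,0,0.234],[0,0,0,0,0.237],[0,0,0,0,0.24],[0,0,0,0,0.25],[0,0,0,0,0.28],[0,0,0,0,0.32],[0,0,0,0,0.35]]'; python3 -m inch '[[0,0,0,0,0.36],[0,0,0,0,0.36],[0,0,0,0,0.36]]'
python3 - <<'E'
from ot import *
w=capture("wrist");save(w,"rel.png")
for c in (w["color"],cv2.imread("pics/w3.png")):
    im=c[280:350,280:360].astype(int);k=im.min(2)>175;print([(280+i,int(k[i].sum()),round(280+np.nonzero(k[i])[0].mean(),1) if k[i].any() else 0) for i in range(0,60,3)])
E
```

```text
time: 24.63
tool_pos: [507.5, 47.7, 258.1]
tcp_rot: [-3.142, -0.001, -0.37]
contact_force: [-0.1, -0.4, -0.3]
grip_width: 31.1
finger_force: 0.0
time: 24.88
tool_pos: [507.3, 47.8, 258.1]
tcp_rot: [3.142, -0.0, -0.37]
contact_force: [-0.6, 0.2, -0.5]
grip_width: 32.9
finger_force: 0.0
[(280, 22, np.float64(317.5)), (283, 22, np.float64(317.5)), (286, 22, np.float64(317.5)), (289, 23, np.float64(319.2)), (292, 21, np.float64(317.0)), (295, 28, np.float64(319.4)), (298, 34, np.float64(318.9)), (301, 41, np.float64(318.5)), (304, 47, np.float64(318.0)), (307, 49, np.float64(317.7)), (310, 51, np.float64(318.0)), (313, 53, np.float64(318.2)), (316, 55, np.float64(318.2)), (319, 56, np.float64(318.7)), (322, 52, np.float64(317.5)), (325, 52, np.float64(318.7)), (328, 50, np.float64(318.8)), (331, 45, np.float64(318.0)), (334, 39, np.float64(318.5)), (337, 0, 0)]
[(280, 21, np.float64(318.0)), (283, 21, np.float64(318.0)), (286, 23, np.float64(318.0)), (289, 23, np.float64(318.0)), (292, 22, np.float64(319.7)), (295, 30, np.float64(319.3)), (298, 36, np.float64(319.1)), (301, 42, np.float64(318.5)), (304, 48, np.float64(318.5)), (307, 49, np.float64(318.0)), (310, 51, np.float64(318.0)), (313, 53, np.float64(318.0)), (316, 56, np.float64(318.5)), (319, 53, np.float64(318.0)), (322, 52, np.float64(318.5)), (325, 50, np.float64(318.5)), (328, 49, np.float64(319.2)), (331, 42, np.float64(318.5)), (334, 34, np.float64(319.1)), (337, 3, np.float64(306.0))]
```

The released picture matches the original home picture to within about half a pixel, so the stone is home. Backing straight up and checking both stones.

```bash
python3 -m inch '[[0,0,-0.005,0,0.36],[0,0,-0.02,0,0.36],[0,0,-0.045,0,0.36],[0,0,-0.08,0,0.36],[-0.03,0,-0.09,0,0.36],[-0.06,0,-0.09,0,0.36],[-0.08,0,-0.09,0,0.36],[-0.08,0,-0.09,0,0.36]]'; python3 -m inch '[[0,0,0,0,0.36],[0,0,0,0,0.36],[0,0,0,0,0.36],[0,0,0,0,0.36]]'
python3 - <<'E'
from ot import *
w=capture("wrist");save(w,"end.png")
print(proj(w,[506.4,48.1,85.5]))
w1=pickle.load(open("w1.pkl","rb"))
for r in tip_of(w,"next_stone")[:2]+tip_of(w,"clip_home")[:1]:print(r["centre"],r["conf"],onz(w,r["centre"],85.5))
u,v=proj(w,[506.4,48.1,85.5]).astype(int);im=w["color"][v-30:v+30,u-30:u+30].astype(int);k=cv2.morphologyEx((im.min(2)>195).astype(np.uint8),cv2.MORPH_OPEN,cv2.getStructuringElement(2,(25,25)));y,x=np.nonzero(k);print(len(x),x.mean()+u-30 if len(x) else 0,y.mean()+v-30 if len(x) else 0)
s=capture("scene")
for r in trace(s,"finished_stone")[:2]:print(r["rect"],r["conf"])
print(proj(s,[489,-238,10.5]),s["color"][[int(proj(s,[489,-238,10.5])[1])],[int(proj(s,[489,-238,10.5])[0])]],get_obs()["dq"])
E
```

```text
time: 25.6
tool_pos: [429.5, 77.9, 348.7]
tcp_rot: [3.141, 0.002, -0.369]
contact_force: [0.3, 0.6, 0.3]
grip_width: 33.2
finger_force: 0.0
time: 25.93
tool_pos: [433.5, 76.5, 348.0]
tcp_rot: [3.142, -0.0, -0.371]
contact_force: [-0.9, -0.2, 0.1]
grip_width: 33.1
finger_force: 0.0
[317.7 112.3]
[321.6, 112.4] 0.64 [505.6  46.1  85.5]
[320.9, 112.9] 0.77 [505.5  46.5  85.5]
1177 316.48258283772304 110.01954120645709
[441.4, 257.1, 25.9, 35.6] 0.47
[240.2, 268.1, 54.4, 40.7] 0.37
[240.1 270.5] [[210 203 188]] [ 0. -0.  0.  0.  0.  0.]
```

The stone is seen in the clip at the home pose and the other one is in the dish. Handing in.

```bash
python3 -c "
from plant import *
print(close_job())"
```

```text
the job is handed in; nothing more can be done
None
```

I handed the job in at about 26 s on the robot's clock: the finished stone lies flat in the large celadon dish and the next stone is fully home in the brass clip, held by the clip alone. The finger force never read above 6.5 N; the hand-in returned no verdict.

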